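# Find and open the loose cover of the desk cable box

### The arm

A 6-joint arm with a two-finger parallel gripper is mounted at the origin on the work surface. World frame = base frame: x ahead of the robot, y to its left, z up, the work surface at z = 0. Lengths are in mm, angles in rad, forces in N, time in s.
With the tool pointing down it reaches from about 375 to 900 mm from the base axis. Payload 3.1 kg.
Tool frame: the origin (TCP) lies between the finger pads; the fingertips stand 11 mm ahead of it and the grasp point (between the pads) lies 8 mm behind it; y points along the fingers, z is the direction in which the jaws open and shut, and the axes are right-handed (so a half turn about y gives the same grasp; the last joint's range is limited). The gripper opens to 87 mm and grips with 3 to 60 N. Pads are 19 mm wide; open, the fingers measure 117 mm over their backs; the gripper's body (75 mm by 190 mm) begins 51 mm behind the grasp point.
Start: joints at [1.115, 0.527, 1.433, -0, 1.181, -0.178], TCP at [171.36, 601.026, 233.548] pointing down, gripper open.
Joint ranges: [-3.08, 3.08], [-0.75, 2.2], [0.22, 2.44], [-1.43, 4.57], [0, 2.65], [-2.85, 2.85]. Speed limits (rad/s): [2.79, 2.79, 3.14, 3.14, 3.14, 3.14].

### API

Orientations are given as a 3x3 rotation matrix whose columns are the frame's x, y, z axes.
In Python, from bench import r, camera gives the robot as it stands. The module is installed in compiled form; this text tells all that it offers.
- The arm moves only by the tool servo_tool, never from a script. Its argument "rows" is a list of rows, each an object of numbers: "tx", "ty", "tz": the shift along the tool's x, y, z in mm; "rx", "ry", "rz": the turn, a rotation vector about the tool's x, y, z in rad; "hand": the finger opening in mm, from 0 to 87. A call has exactly 8 rows; each row shifts and turns the pose as measured when the row begins, along the tool's axes as they then stand; what a row does not reach is not made up. A row lasts 1/8 s, in which the tool goes at most 62.5 mm and 10.7 degrees, less where a joint would pass 70% of its speed; a pose out of reach is approached as far as the arm can. A call is refused whole if a number of a shift passes 62.5 or a number of a turn 0.188, either way. A call with a gripper value outside its range is refused whole. The fingers move at their own pace and stop on an object; "newtons" is the grip in N (left out, the last holds). Time passes only in rows, so rows that do not move let the fingers close, or fill a call up. It gives the time, the measured TCP pose, the force and the opening at its end, in the units of the state.
- r.state(): the state, without advancing time (a new reading comes with each control period).
- camera(name): name is "scene" or "top" or "wrist"; returns a dict with "pixels" (420x560x3 uint8, red, green, blue), "camera_matrix" (3x3 intrinsics, pixels), "cam_to_world" (4x4, takes a point from camera to world coordinates). Camera axes: x right, y up, looking along -z (the intrinsics and any distortion apply to the point x, -y, -z); pixel columns grow to the right and rows downward; lengths in mm; the calibration is good to about 2 mm. A picture is of the moment at which its call begins. There is no depth.
- r.job_done(): hands the job in, once; it reports no verdict.
The state is a dict: "clock": time; "joints": joint angles; "joint_vel": joint speeds; "effort": joint torques, N m; "ee_pos": TCP position; "tcp_rot": TCP orientation; "force": force on the tool from outside, world axes, zero at the start; "torque": the same for the moment, N m; "opening": finger opening in mm.
Only numpy, scipy, OpenCV 4.12 (cv2) and the standard library are available. Lean on these libraries where they do the work, as an engineer would, in place of code of your own. Each camera call takes 0.05 s, during which the arm holds its last target. There are 200 camera calls.

### The job

One of the four identical grey covers in the top of the plywood cable box rocks on its pivot; the other three are solid underneath. Press the covers down one after another, at the end nearer the robot, to find the one that rocks, then push that one on the same way, near end down and far end up, until it stands fully open, and leave it so with the other covers closed. Only touch with the fingers: do not pinch a cover between the fingers, and do not move or pick up the mug, the tape or the house model.

Things in the scene. Friction and masses are not known exactly. Their poses are not given: they have to be found in the camera images.
- box: plywood desk cable box, fixed, 138 mm (its x, away from the robot) x 352 (its y) x 104 high, turned up to 0.25 rad; origin at the centre of its underside on the desk. Its flat top holds four identical grey covers in a row at y = -126, -42, +42, +126 mm (cover0 to cover3), each in its own bay, level with the 12 mm rim and the 8 mm bars between bays.
- cover0 (a joint): tilt of cover0 (rad) about a pivot across its middle, along the box's y, 100 mm above the desk. 0 = closed, level; grows as the end towards the robot sinks and the far end rises; 1.3 = fully open at its stop, nearly upright; the other way -0.12. Over a filled bay it gives under 2 mm. Balanced and stiff (0.07 N m): stays where left. Pushed level from behind at small tilt, the raised edge binds on the finger: rise with it round its arc.
- cover1 (a joint): tilt of cover1 (rad) about a pivot across its middle, along the box's y, 100 mm above the desk. 0 = closed, level; grows as the end towards the robot sinks and the far end rises; 1.3 = fully open at its stop, nearly upright; the other way -0.12. Over a filled bay it gives under 2 mm. Balanced and stiff (0.07 N m): stays where left. Pushed level from behind at small tilt, the raised edge binds on the finger: rise with it round its arc.
- cover2 (a joint): tilt of cover2 (rad) about a pivot across its middle, along the box's y, 100 mm above the desk. 0 = closed, level; grows as the end towards the robot sinks and the far end rises; 1.3 = fully open at its stop, nearly upright; the other way -0.12. Over a filled bay it gives under 2 mm. Balanced and stiff (0.07 N m): stays where left. Pushed level from behind at small tilt, the raised edge binds on the finger: rise with it round its arc.
- cover3 (a joint): tilt of cover3 (rad) about a pivot across its middle, along the box's y, 100 mm above the desk. 0 = closed, level; grows as the end towards the robot sinks and the far end rises; 1.3 = fully open at its stop, nearly upright; the other way -0.12. Over a filled bay it gives under 2 mm. Balanced and stiff (0.07 N m): stays where left. Pushed level from behind at small tilt, the raised edge binds on the finger: rise with it round its arc.
- cover0_top (a point): centre of the upper face of cover0, 110 mm (x) x 73 (y) x 8 thick (3 mm grey laminate sheet on 5 mm plywood); 4 mm above the pivot, 104 mm above the desk when closed; axes as the box's when closed, tilting with the cover (x to the far end). In three bays, different ones each time, a solid unit fills the space under the cover; in the fourth only a socket strip 30 mm high, so it can tilt.
- cover1_top (a point): centre of the upper face of cover1, 110 mm (x) x 73 (y) x 8 thick (3 mm grey laminate sheet on 5 mm plywood); 4 mm above the pivot, 104 mm above the desk when closed; axes as the box's when closed, tilting with the cover (x to the far end). In three bays, different ones each time, a solid unit fills the space under the cover; in the fourth only a socket strip 30 mm high, so it can tilt.
- cover2_top (a point): centre of the upper face of cover2, 110 mm (x) x 73 (y) x 8 thick (3 mm grey laminate sheet on 5 mm plywood); 4 mm above the pivot, 104 mm above the desk when closed; axes as the box's when closed, tilting with the cover (x to the far end). In three bays, different ones each time, a solid unit fills the space under the cover; in the fourth only a socket strip 30 mm high, so it can tilt.
- cover3_top (a point): centre of the upper face of cover3, 110 mm (x) x 73 (y) x 8 thick (3 mm grey laminate sheet on 5 mm plywood); 4 mm above the pivot, 104 mm above the desk when closed; axes as the box's when closed, tilting with the cover (x to the far end). In three bays, different ones each time, a solid unit fills the space under the cover; in the fourth only a socket strip 30 mm high, so it can tilt.
- mug: blue mug, 80 mm across, 92 mm high, standing to the left (+y) of the box; origin at the centre of its underside. Leave alone.
- tape: paper ring of tape lying flat beyond the box, 90 mm across, 24 mm high; origin at the centre of its underside. Leave alone.
- house: small card house model on a 90 x 75 mm plywood base, 86 mm high, to the right (-y) of the box; origin at the centre of its underside. Leave alone.

How it is judged:
By the outcome, as a careful person would: the job done as asked, in the order asked, and still so for the second after the job is handed in, with the robot touching nothing.
It also fails if it takes over 51 s, if anything falls off the work surface, if the arm or the gripper's body presses on something with over 40 N, if the wrist force passes 120 N, or if a joint passes its speed limit or range.

## Working session

There is one attempt and no reset: what is moved stays moved. The work goes in short steps, Python scripts to look and compute and a tool call to move; the robot and the scene stay as the last step left them, time stands still between calls to the robot, and variables do not carry over. Pictures are saved under pics/ and viewed, about 8 in all and at most 12, crops included, and the job is handed in when it is done.

Besides the shell and the picture viewer there is one more tool, called after ">>>" by a JSON object that holds its "api" and its "payload". servo_tool: Moves the arm, as the interface text tells. Its arguments: {"type":"object","properties":{"rows":{"type":"array"},"newtons":{"type":"number"}},"required":["rows"]}

```bash
mkdir -p pics
python3 - <<'E'
from bench import r,camera
import cv2,numpy as np
s=r.state();print(s)
for n in("scene","top"):
    c=camera(n);cv2.imwrite(f"pics/{n}0.png",c["pixels"][:,:,::-1]);np.savez(f"{n}0.npz",**c);print(n,c["camera_matrix"],c["cam_to_world"].round(3), c.keys())
E
```

```text
{'clock': 0.0, 'joints': array([ 1.11448529e+00,  5.28482654e-01,  1.43388501e+00, -1.19204613e-05,
        1.18137672e+00, -1.78462308e-01]), 'joint_vel': array([ 9.63063560e-05, -4.69331929e-04,  7.35891612e-04, -1.31538552e-03,
        2.67265978e-04,  7.74848832e-04]), 'effort': array([ 7.97938246e-04, -4.40037882e+01, -1.76595819e+01,  6.33594836e-02,
        5.82655391e-02, -1.84570040e-04]), 'ee_pos': array([171.07000606, 600.40809821, 232.56697001]), 'tcp_rot': array([[ 9.61648800e-01, -9.38235801e-04,  2.74282163e-01],
       [-2.74283516e-01, -1.93642913e-03,  9.61646922e-01],
       [-3.71123601e-04, -9.99997685e-01, -2.11950736e-03]]), 'force': array([-0.26350624,  0.54318023,  0.77383546]), 'torque': array([ 0.04413573,  0.02338938, -0.00985796]), 'opening': 87.37564623797834}
scene [[420.26499925   0.         277.34078008]
 [  0.         420.26499925 206.90427214]
 [  0.           0.           1.        ]] [[ 7.71000e-01 -4.50000e-01  4.50000e-01  1.02109e+03]
 [ 6.37000e-01  5.41000e-01 -5.50000e-01 -5.06137e+02]
 [ 4.00000e-03  7.10000e-01  7.04000e-01  7.63901e+02]
 [ 0.00000e+00  0.00000e+00  0.00000e+00  1.00000e+00]] dict_keys(['pixels', 'camera_matrix', 'cam_to_world'])
top [[395.68302066   0.         281.16308102]
 [  0.         395.68302066 212.77509894]
 [  0.           0.           1.        ]] [[-2.200000e-02  9.830000e-01 -1.850000e-01  3.885490e+02]
 [-1.000000e+00 -2.300000e-02 -3.000000e-03  2.550300e+01]
 [-7.000000e-03  1.850000e-01  9.830000e-01  1.062726e+03]
 [ 0.000000e+00  0.000000e+00  0.000000e+00  1.000000e+00]] dict_keys(['pixels', 'camera_matrix', 'cam_to_world'])
```

View pics/top0.png

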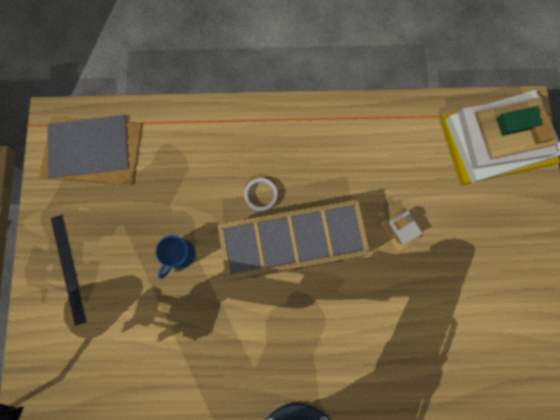

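View pics/scene0.png

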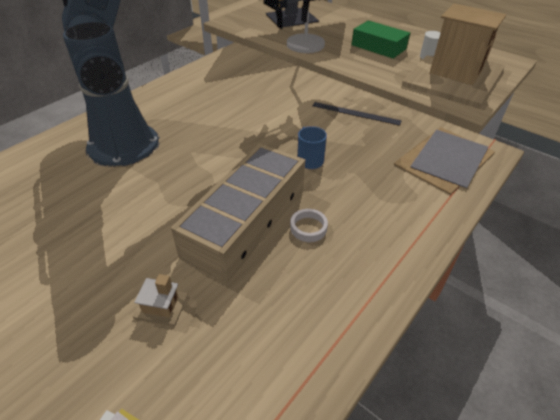

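Top view: box with grey covers, corners about (219,222), (359,201), (368,248), (228,278). Mug is at (173,253), tape at (261,194), house at (405,228). Next, enlarged crops for the corners.

Run:
```python
import cv2,numpy as np
a=cv2.imread("pics/top0.png")[190:290,210:380];b=cv2.imread("pics/scene0.png")[140:280,165:315]
a=cv2.resize(a,None,fx=4.7,fy=4.7,interpolation=2)[:,:799];b=cv2.resize(b,None,fx=4,fy=4,interpolation=2)
cv2.imwrite("pics/topc.png",a);cv2.imwrite("pics/scenec.png",b)
```

```text
(no output)
```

View pics/topc.png

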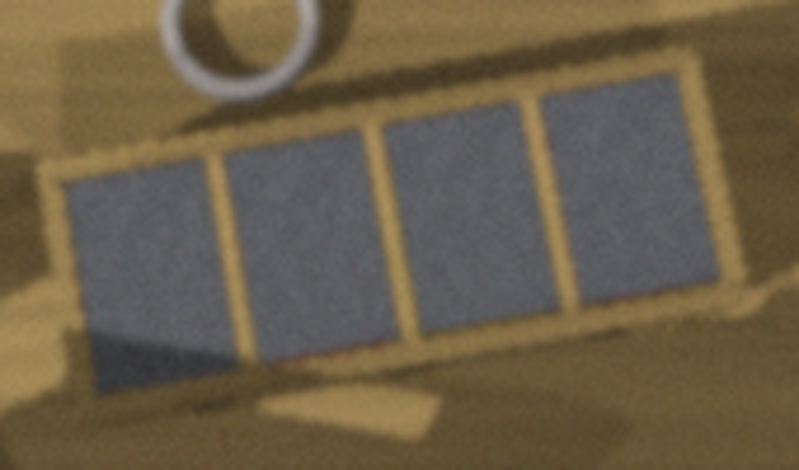

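View pics/scenec.png

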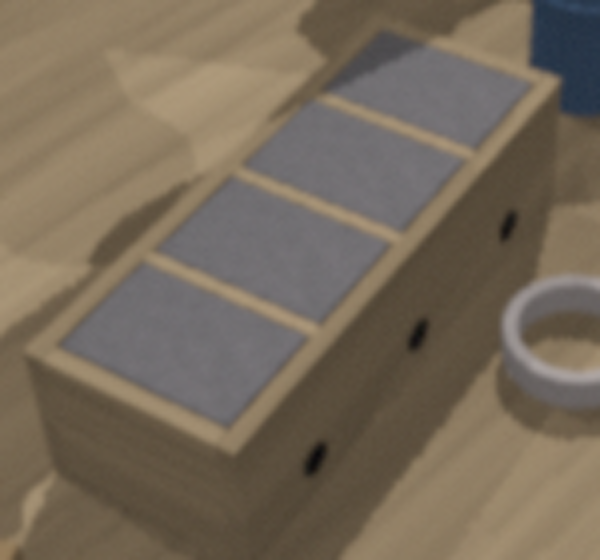

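Top crop: outer corners of the cover row are (65,183) far-left, (680,72) far-right, (720,278) near-right and (97,393) near-left. Scene crop: the same corners are (530,87), (225,425), (62,345) and (385,30).

```bash
cat > h.py <<'E'
import numpy as np
def load(n): return dict(np.load(n+"0.npz"))
def proj(c,P):
    T=np.linalg.inv(c["cam_to_world"]);p=P@T[:3,:3].T+T[:3,3];p=p*[1,-1,-1];q=p@c["camera_matrix"].T;return q[:,:2]/q[:,2:]
E
python3 - <<'E'
from h import *
from scipy.optimize import least_squares
t,s=load("top"),load("scene")
A=np.array([[65,183],[680,72],[720,278],[97,393]])/4.7+[210,190]-.3
B=np.array([[530,87],[225,425],[62,345],[385,30]])/4+[165,140]-.3
X=[least_squares(lambda P:np.r_[(proj(t,P[None])-A[i]).ravel(),(proj(s,P[None])-B[i]).ravel()],[600,0,100]).x for i in range(4)]
X=np.array(X);print(X.round(1)); print(np.linalg.norm(X-np.roll(X,-1,0),axis=1), "expect 325,110")
L=np.array([[55,162.5,0],[55,-162.5,0],[-55,-162.5,0],[-55,162.5,0]])
def R(a):return np.array([[np.cos(a),-np.sin(a),0],[np.sin(a),np.cos(a),0],[0,0,1]])
def W(p,L):return L@R(p[3]).T+p[:3]
f=least_squares(lambda p:np.r_[(proj(t,W(p,L))-A).ravel(),(proj(s,W(p,L))-B).ravel()],[600,0,104,.1]);p=f.x
print(p.round(3),f.fun.round(2))
for i,y in enumerate([-126,-42,42,126]): print(i,W(p,np.array([[-42,y,0],[0,y,0]])).round(1))
def spot(c,px,z):
    d=c["cam_to_world"][:3,:3]@(np.linalg.inv(c["camera_matrix"])@[*px,1]*[1,-1,-1]);o=c["cam_to_world"][:3,3];return o+d*(z-o[2])/d[2]
for n,px,z in(("mug",(173,247),92),("tape",(261,194),24),("house",(405,228),60)):print(n,spot(t,px,z).round())
E
```

```text
[[ 532.6  170.2  100.7]
 [ 584.  -152.5  105.7]
 [ 475.9 -167.3  102.9]
 [ 424.2  153.9  102.3]]
[326.78120953 109.19815143 325.2585792  109.56613797] expect 325,110
[5.04135e+02 9.39000e-01 1.02936e+02 1.56000e-01] [ 0.18 -0.18 -0.87  0.28  0.17  0.2   0.27 -0.23  0.54 -0.64  0.39  0.41
 -0.77  0.06 -0.25  0.04]
0 [[ 482.2 -130.1  102.9]
 [ 523.7 -123.5  102.9]]
1 [[469.2 -47.1 102.9]
 [510.7 -40.6 102.9]]
2 [[456.1  35.9 102.9]
 [497.6  42.4 102.9]]
3 [[443.1 118.9 102.9]
 [484.6 125.4 102.9]]
mug [492. 296.  92.]
tape [637.  82.  24.]
house [ 530. -287.   60.]
```

```bash
cat >> h.py <<'E'
from scipy.spatial.transform import Rotation as Ro
YAW,O=0.156,np.array([504.1,0.9,0])
RB=Ro.from_euler('z',YAW).as_matrix()
def toolrot(pitch):  # tool leaning back by pitch
    R0=np.array([[1,0,0],[0,0,1],[0,-1,0]]).astype(float)
    return RB@R0@Ro.from_rotvec([0,0,-pitch]).as_matrix()
def boxpose(s):
    tip=s["ee_pos"]+11*s["tcp_rot"][:,1]
    return RB.T@(s["ee_pos"]-O),RB.T@(tip-O),RB.T@s["force"]
def plan(s,tip,pitch,n=8):
    Rt=toolrot(pitch);P=O+RB@np.array(tip,float)-11*Rt[:,1]
    rv=Ro.from_matrix(s["tcp_rot"].T@Rt).as_rotvec()/n; d=(P-s["ee_pos"])/n
    Rc=s["tcp_rot"]
    for i in range(n):
        print((Rc.T@d).round(1),rv.round(3)); Rc=Rc@Ro.from_rotvec(rv).as_matrix()
E
python3 - <<'E'
from h import *;from bench import r
s=r.state();print(boxpose(s));plan(s,(-42,126,190),0)
E
```

```text
(array([-235.81795048,  644.03302314,  232.6871388 ]), array([-235.83016669,  644.01552418,  221.6871595 ]), array([ 1.11815641, -0.27838808, -0.16848945]))
[ 49.2   4.  -48.6] [ 0.    -0.054 -0.   ]
[ 46.5   4.  -51.2] [ 0.    -0.054 -0.   ]
[ 43.7   4.  -53.6] [ 0.    -0.054 -0.   ]
[ 40.7   4.  -55.9] [ 0.    -0.054 -0.   ]
[ 37.6   4.  -58. ] [ 0.    -0.054 -0.   ]
[ 34.4   4.  -60. ] [ 0.    -0.054 -0.   ]
[ 31.1   4.  -61.7] [ 0.    -0.054 -0.   ]
[ 27.7   4.  -63.3] [ 0.    -0.054 -0.   ]
```

>>> {"api": "servo_tool", "payload": {"rows": [{"tx": 44,"ty": 3,"tz": -44,"ry": -0.054,"hand": 0},{"tx": 42,"ty": 3,"tz": -46,"ry": -0.054,"hand": 0},{"tx": 39,"ty": 3,"tz": -48,"ry": -0.054,"hand": 0},{"tx": 36,"ty": 3,"tz": -50,"ry": -0.054,"hand": 0},{"tx": 34,"ty": 3,"tz": -52,"ry": -0.054,"hand": 0},{"tx": 31,"ty": 3,"tz": -54,"ry": -0.054,"hand": 0},{"tx": 28,"ty": 3,"tz": -55,"ry": -0.054,"hand": 0},{"tx": 25,"ty": 3,"tz": -57,"ry": -0.054,"hand": 0}], "newtons": 20}}

```text
invalid input
```

Run:
```python
from h import *;from bench import r
s=r.state();print(s["clock"],s["opening"],boxpose(s));plan(s,(-42,126,118),0)
```

```text
0.1 87.37422612469494 (array([-235.81795048,  644.03302314,  232.6871388 ]), array([-235.83016669,  644.01552418,  221.6871595 ]), array([ 1.11815641, -0.27838808, -0.16848945]))
[ 49.2  13.  -48.6] [ 0.    -0.054 -0.   ]
[ 46.5  13.  -51.1] [ 0.    -0.054 -0.   ]
[ 43.7  13.  -53.6] [ 0.    -0.054 -0.   ]
[ 40.7  13.  -55.9] [ 0.    -0.054 -0.   ]
[ 37.6  13.  -58. ] [ 0.    -0.054 -0.   ]
[ 34.4  13.  -60. ] [ 0.    -0.054 -0.   ]
[ 31.1  13.  -61.7] [ 0.    -0.054 -0.   ]
[ 27.7  13.  -63.3] [ 0.    -0.054 -0.   ]
```

>>> {"api": "servo_tool", "payload": {"rows": [{"tx": 44,"ty": 3,"tz": -44,"rx": 0,"ry": -0.054,"rz": 0,"hand": 0},{"tx": 42,"ty": 3,"tz": -46,"rx": 0,"ry": -0.054,"rz": 0,"hand": 0},{"tx": 39,"ty": 3,"tz": -48,"rx": 0,"ry": -0.054,"rz": 0,"hand": 0},{"tx": 36,"ty": 3,"tz": -50,"rx": 0,"ry": -0.054,"rz": 0,"hand": 0},{"tx": 34,"ty": 3,"tz": -52,"rx": 0,"ry": -0.054,"rz": 0,"hand": 0},{"tx": 31,"ty": 3,"tz": -54,"rx": 0,"ry": -0.054,"rz": 0,"hand": 0},{"tx": 28,"ty": 3,"tz": -55,"rx": 0,"ry": -0.054,"rz": 0,"hand": 0},{"tx": 25,"ty": 3,"tz": -57,"rx": 0,"ry": -0.054,"rz": 0,"hand": 0}], "newtons": 20}}

```text
clock: 1.1
ee_pos: [420.2, 168.7, 206.8]
tcp_rot: [[0.984, 0.001, -0.178], [0.178, 0.0, 0.984], [0.001, -1.0, 0.0]]
force: [1.0, 0.1, -0.2]
opening: 14.9
```

Run:
```python
from h import *;from bench import r
s=r.state();print(boxpose(s));plan(s,(-42,126,116),0,4)
```

```text
(array([-56.84844604, 178.77322415, 206.81714564]), array([-56.8320395 , 178.77597348, 195.81715822]), array([ 0.98711476, -0.02183313, -0.24468996]))
[  3.4  20.  -13.3] [-0.     0.006  0.   ]
[  3.5  20.  -13.3] [-0.     0.006  0.   ]
[  3.5  20.  -13.2] [-0.     0.006  0.   ]
[  3.6  20.  -13.2] [-0.     0.006  0.   ]
```

>>> {"api": "servo_tool", "payload": {"rows": [{"tx": 3.5,"ty": 20,"tz": -13.3,"rx": 0,"ry": 0.006,"rz": 0,"hand": 0},{"tx": 3.5,"ty": 20,"tz": -13.3,"rx": 0,"ry": 0.006,"rz": 0,"hand": 0},{"tx": 3.5,"ty": 20,"tz": -13.3,"rx": 0,"ry": 0.006,"rz": 0,"hand": 0},{"tx": 3.5,"ty": 19,"tz": -13.3,"rx": 0,"ry": 0.006,"rz": 0,"hand": 0},{"tx": 0,"ty": 0,"tz": 0,"rx": 0,"ry": 0,"rz": 0,"hand": 0},{"tx": 0,"ty": 0,"tz": 0,"rx": 0,"ry": 0,"rz": 0,"hand": 0},{"tx": 0,"ty": 0,"tz": 0,"rx": 0,"ry": 0,"rz": 0,"hand": 0},{"tx": 0,"ty": 0,"tz": 0,"rx": 0,"ry": 0,"rz": 0,"hand": 0}]}}

```text
clock: 2.1
ee_pos: [447.0, 113.4, 126.8]
tcp_rot: [[0.989, 0.005, -0.145], [0.145, 0.001, 0.989], [0.005, -1.0, 0.0]]
force: [-1.0, 0.8, 0.3]
opening: 0.5
```

Run:
```python
from h import *;from bench import r
s=r.state();print(s["opening"],boxpose(s));plan(s,(-42,126,105),0,1)
```

```text
0.531468191382241 (array([-38.9543451 , 119.96630548, 126.76509931]), array([-38.89924455, 119.96728523, 115.76523736]), array([-0.8935224 ,  0.99630161,  0.30076506]))
[-3.2 10.8  6. ] [-0.    -0.01   0.005]
```

>>> {"api": "servo_tool", "payload": {"rows": [{"tx": -3,"ty": 4,"tz": 6,"rx": 0,"ry": -0.01,"rz": 0,"hand": 0},{"tx": 0,"ty": 3,"tz": 0,"rx": 0,"ry": 0,"rz": 0,"hand": 0},{"tx": 0,"ty": 2,"tz": 0,"rx": 0,"ry": 0,"rz": 0,"hand": 0},{"tx": 0,"ty": 2,"tz": 0,"rx": 0,"ry": 0,"rz": 0,"hand": 0},{"tx": 0,"ty": 2,"tz": 0,"rx": 0,"ry": 0,"rz": 0,"hand": 0},{"tx": 0,"ty": 2,"tz": 0,"rx": 0,"ry": 0,"rz": 0,"hand": 0},{"tx": 0,"ty": 2,"tz": 0,"rx": 0,"ry": 0,"rz": 0,"hand": 0},{"tx": 0,"ty": 2,"tz": 0,"rx": 0,"ry": 0,"rz": 0,"hand": 0}]}}

```text
clock: 3.1
ee_pos: [442.8, 120.0, 114.7]
tcp_rot: [[0.987, 0.009, -0.157], [0.157, 0.001, 0.988], [0.009, -1.0, -0.0]]
force: [-4.2, -0.5, 20.9]
opening: 0.4
```

Run:
```python
from h import *;from bench import r
s=r.state();print(s["opening"],boxpose(s))
```

```text
0.39478859459541554 (array([-42.02858275, 127.18847116, 114.7359352 ]), array([-41.93251151, 127.18422695, 103.73635556]), array([-4.25480031,  0.1904287 , 20.87348057]))
```

Cover3 stops at 103.7 mm against 21 N, so it is solid. Next is cover2: lift, shift -84 along the row, press.

>>> {"api": "servo_tool", "payload": {"rows": [{"tx": 0,"ty": -10,"tz": 0,"rx": 0,"ry": 0,"rz": 0.005,"hand": 0},{"tx": 0,"ty": -4,"tz": -28,"rx": 0,"ry": 0,"rz": 0.004,"hand": 0},{"tx": 0,"ty": 0,"tz": -28,"rx": 0,"ry": 0,"rz": 0,"hand": 0},{"tx": 0,"ty": 0,"tz": -28,"rx": 0,"ry": 0,"rz": 0,"hand": 0},{"tx": 0,"ty": 0,"tz": 0,"rx": 0,"ry": 0,"rz": 0,"hand": 0},{"tx": 0,"ty": 0,"tz": 0,"rx": 0,"ry": 0,"rz": 0,"hand": 0},{"tx": 0,"ty": 5,"tz": 0,"rx": 0,"ry": 0,"rz": 0,"hand": 0},{"tx": 0,"ty": 0,"tz": 0,"rx": 0,"ry": 0,"rz": 0,"hand": 0}]}}

```text
clock: 4.1
ee_pos: [456.4, 36.5, 124.4]
tcp_rot: [[0.987, 0.001, -0.159], [0.159, 0.0, 0.987], [0.001, -1.0, -0.0]]
force: [0.3, -0.9, -0.2]
opening: 0.4
```

Run:
```python
from h import *;from bench import r
s=r.state();print(s["opening"],boxpose(s));plan(s,(-42,42,104),0,1)
```

```text
0.4308943079187463 (array([-41.62816623,  42.59592862, 124.35392603]), array([-41.61413919,  42.59522041, 113.35393499]), array([ 0.15546739, -0.88686524, -0.16876539]))
[-0.4  9.4 -0.6] [0.    0.004 0.001]
```

>>> {"api": "servo_tool", "payload": {"rows": [{"tx": 0,"ty": 4,"tz": 0,"rx": 0,"ry": 0,"rz": 0,"hand": 0},{"tx": 0,"ty": 3,"tz": 0,"rx": 0,"ry": 0,"rz": 0,"hand": 0},{"tx": 0,"ty": 2,"tz": 0,"rx": 0,"ry": 0,"rz": 0,"hand": 0},{"tx": 0,"ty": 2,"tz": 0,"rx": 0,"ry": 0,"rz": 0,"hand": 0},{"tx": 0,"ty": 2,"tz": 0,"rx": 0,"ry": 0,"rz": 0,"hand": 0},{"tx": 0,"ty": 2,"tz": 0,"rx": 0,"ry": 0,"rz": 0,"hand": 0},{"tx": 0,"ty": 2,"tz": 0,"rx": 0,"ry": 0,"rz": 0,"hand": 0},{"tx": 0,"ty": 2,"tz": 0,"rx": 0,"ry": 0,"rz": 0,"hand": 0}]}}

```text
clock: 5.1
ee_pos: [456.1, 37.5, 114.8]
tcp_rot: [[0.987, 0.006, -0.162], [0.162, -0.001, 0.987], [0.005, -1.0, -0.002]]
force: [-4.4, 1.5, 21.3]
opening: 0.4
```

Run:
```python
from h import *;from bench import r
s=r.state();print(s["opening"],boxpose(s))
```

```text
0.36046566023536825 (array([-41.78482191,  43.57523335, 114.77664569]), array([-41.72545361,  43.54959511, 103.77683578]), array([-4.06081059,  2.19184204, 21.27087311]))
```

Cover2 is solid as well (103.8 mm at 21 N). On to cover1.

>>> {"api": "servo_tool", "payload": {"rows": [{"tx": 0,"ty": -10,"tz": 0,"rx": 0,"ry": 0.004,"rz": 0.004,"hand": 0},{"tx": 0,"ty": -3,"tz": -28,"rx": 0,"ry": 0,"rz": 0.002,"hand": 0},{"tx": 0,"ty": 0,"tz": -29,"rx": 0,"ry": 0,"rz": 0,"hand": 0},{"tx": 0,"ty": 0,"tz": -29,"rx": 0,"ry": 0,"rz": 0,"hand": 0},{"tx": 0,"ty": 0,"tz": 0,"rx": 0,"ry": 0,"rz": 0,"hand": 0},{"tx": 0,"ty": 0,"tz": 0,"rx": 0,"ry": 0,"rz": 0,"hand": 0},{"tx": 0,"ty": 5,"tz": 0,"rx": 0,"ry": 0,"rz": 0,"hand": 0},{"tx": 0,"ty": 0,"tz": 0,"rx": 0,"ry": 0,"rz": 0,"hand": 0}]}}

```text
clock: 6.1
ee_pos: [469.8, -47.5, 124.4]
tcp_rot: [[0.987, 0.0, -0.16], [0.16, -0.002, 0.987], [0.0, -1.0, -0.002]]
force: [0.4, -0.5, -0.3]
opening: 0.3
```

>>> {"api": "servo_tool", "payload": {"rows": [{"tx": 0,"ty": 4,"tz": 0,"rx": 0,"ry": 0,"rz": 0,"hand": 0},{"tx": 0,"ty": 3,"tz": 0,"rx": 0,"ry": 0,"rz": 0,"hand": 0},{"tx": 0,"ty": 2,"tz": 0,"rx": 0,"ry": 0,"rz": 0,"hand": 0},{"tx": 0,"ty": 2,"tz": 0,"rx": 0,"ry": 0,"rz": 0,"hand": 0},{"tx": 0,"ty": 2,"tz": 0,"rx": 0,"ry": 0,"rz": 0,"hand": 0},{"tx": 0,"ty": 2,"tz": 0,"rx": 0,"ry": 0,"rz": 0,"hand": 0},{"tx": 0,"ty": 2,"tz": 0,"rx": 0,"ry": 0,"rz": 0,"hand": 0},{"tx": 0,"ty": 2,"tz": 0,"rx": 0,"ry": 0,"rz": 0,"hand": 0}]}}

```text
clock: 7.1
ee_pos: [469.5, -46.5, 114.8]
tcp_rot: [[0.987, 0.004, -0.163], [0.163, -0.004, 0.987], [0.003, -1.0, -0.005]]
force: [-3.6, 1.2, 19.7]
opening: 0.7
```

Run:
```python
from h import *;from bench import r
s=r.state();print(s["opening"],boxpose(s))
```

```text
0.71608579312129 (array([-41.56554487, -41.47896506, 114.76200557]), array([-41.5304067 , -41.5295111 , 103.76217783]), array([-3.35268423,  1.76154231, 19.67772198]))
```

Cover1 is solid. On to cover0, to confirm it by pressing.

>>> {"api": "servo_tool", "payload": {"rows": [{"tx": 0,"ty": -10,"tz": 0,"rx": -0.003,"ry": 0.006,"rz": 0.003,"hand": 0},{"tx": 0,"ty": -3,"tz": -28,"rx": -0.001,"ry": 0,"rz": 0,"hand": 0},{"tx": 0,"ty": 0,"tz": -29,"rx": 0,"ry": 0,"rz": 0,"hand": 0},{"tx": 0,"ty": 0,"tz": -29,"rx": 0,"ry": 0,"rz": 0,"hand": 0},{"tx": 0,"ty": 0,"tz": 0,"rx": 0,"ry": 0,"rz": 0,"hand": 0},{"tx": 0,"ty": 0,"tz": 0,"rx": 0,"ry": 0,"rz": 0,"hand": 0},{"tx": 0,"ty": 5,"tz": 0,"rx": 0,"ry": 0,"rz": 0,"hand": 0},{"tx": 0,"ty": 0,"tz": 0,"rx": 0,"ry": 0,"rz": 0,"hand": 0}]}}

```text
clock: 8.1
ee_pos: [482.8, -131.1, 124.8]
tcp_rot: [[0.987, 0.001, -0.159], [0.159, -0.008, 0.987], [0.0, -1.0, -0.008]]
force: [0.3, 0.5, -0.4]
opening: 0.6
```

>>> {"api": "servo_tool", "payload": {"rows": [{"tx": 0,"ty": 4,"tz": 0,"rx": 0,"ry": 0,"rz": 0,"hand": 0},{"tx": 0,"ty": 3,"tz": 0,"rx": 0,"ry": 0,"rz": 0,"hand": 0},{"tx": 0,"ty": 2,"tz": 0,"rx": 0,"ry": 0,"rz": 0,"hand": 0},{"tx": 0,"ty": 2,"tz": 0,"rx": 0,"ry": 0,"rz": 0,"hand": 0},{"tx": 0,"ty": 2,"tz": 0,"rx": 0,"ry": 0,"rz": 0,"hand": 0},{"tx": 0,"ty": 2,"tz": 0,"rx": 0,"ry": 0,"rz": 0,"hand": 0},{"tx": 0,"ty": 2,"tz": 0,"rx": 0,"ry": 0,"rz": 0,"hand": 0},{"tx": 0,"ty": 2,"tz": 0,"rx": 0,"ry": 0,"rz": 0,"hand": 0}]}}

```text
clock: 9.1
ee_pos: [482.8, -130.1, 105.0]
tcp_rot: [[0.987, 0.002, -0.16], [0.16, -0.008, 0.987], [0.0, -1.0, -0.008]]
force: [-0.2, 1.8, 2.5]
opening: 0.7
```

Run:
```python
from h import *;from bench import r
s=r.state();print(s["opening"],boxpose(s))
```

```text
0.6667770185231123 (array([ -41.41374383, -126.13880374,  104.97700935]), array([ -41.40936652, -126.2246128 ,   93.97734492]), array([0.04786222, 1.79736247, 2.52409051]))
```

Cover0 gives freely (94 mm at 2.5 N), so it is the rocker. I'll keep pushing it round its arc, leaning the hand back.

```bash
cat >> h.py <<'E'
def tipfor(th,s,ph):
    C=s*np.array([np.cos(th),np.sin(th)])+4*np.array([-np.sin(th),np.cos(th)])+[0,100]
    return C-9.5*np.array([np.cos(ph),np.sin(ph)])
def path(s,wps,y=-126):
    Rc,P=s["tcp_rot"],s["ee_pos"]
    for th,sv,ph in wps:
        x,z=tipfor(th,sv,ph);Rt=toolrot(ph);Q=O+RB@np.array([x,y,z])-11*Rt[:,1]
        print(th,(x.round(1),z.round(1)),(Rc.T@(Q-P)).round(1),Ro.from_matrix(Rc.T@Rt).as_rotvec().round(3));Rc,P=Rt,Q
E
python3 - <<'E'
from h import *;from bench import r
path(r.state(),[(.25,-33,.04),(.33,-33,.08),(.41,-33,.12),(.49,-33,.16),(.57,-33,.2),(.65,-33,.24),(.73,-33,.27),(.81,-33,.3)])
E
```

```text
0.25 (np.float64(-42.5), np.float64(95.3)) [-1.5 -1.3  0.1] [ 0.008  0.005 -0.04 ]
0.33 (np.float64(-42.0), np.float64(92.3)) [-0.1  3.  -0. ] [-0.    0.   -0.04]
0.41 (np.float64(-41.3), np.float64(89.4)) [ 0.  3. -0.] [ 0.    0.   -0.04]
0.49 (np.float64(-40.4), np.float64(86.5)) [ 0.1  3.  -0. ] [-0.   -0.   -0.04]
0.57 (np.float64(-39.3), np.float64(83.7)) [0.2 3.  0. ] [ 0.   -0.   -0.04]
0.65 (np.float64(-37.9), np.float64(81.0)) [ 0.3  2.9 -0. ] [-0.    0.   -0.04]
0.73 (np.float64(-36.4), np.float64(78.4)) [0.5 2.8 0. ] [ 0.   -0.   -0.03]
0.81 (np.float64(-34.7), np.float64(76.0)) [0.7 2.8 0. ] [-0.   -0.   -0.03]
```

>>> {"api": "servo_tool", "payload": {"rows": [{"tx": -1,"ty": 0.5,"tz": 0,"rx": 0.008,"ry": 0.005,"rz": -0.04,"hand": 0},{"tx": 0,"ty": 3,"tz": 0,"rx": 0,"ry": 0,"rz": -0.04,"hand": 0},{"tx": 0,"ty": 3,"tz": 0,"rx": 0,"ry": 0,"rz": -0.04,"hand": 0},{"tx": 0.1,"ty": 3,"tz": 0,"rx": 0,"ry": 0,"rz": -0.04,"hand": 0},{"tx": 0.2,"ty": 3,"tz": 0,"rx": 0,"ry": 0,"rz": -0.04,"hand": 0},{"tx": 0.3,"ty": 3,"tz": 0,"rx": 0,"ry": 0,"rz": -0.04,"hand": 0},{"tx": 0.5,"ty": 2.8,"tz": 0,"rx": 0,"ry": 0,"rz": -0.03,"hand": 0},{"tx": 0.7,"ty": 2.8,"tz": 0,"rx": 0,"ry": 0,"rz": -0.03,"hand": 0}]}}

```text
clock: 10.1
ee_pos: [491.6, -128.4, 88.8]
tcp_rot: [[0.946, 0.286, -0.151], [0.146, 0.041, 0.988], [0.289, -0.957, -0.003]]
force: [-3.5, -0.9, 0.3]
opening: 0.4
```

Run:
```python
from h import *;from bench import r
s=r.state();print(boxpose(s))
path(s,[(.8,-33,.3),(.88,-33,.3),(.96,-33,.3),(1.04,-33,.3),(1.12,-33,.3),(1.2,-33,.3),(1.27,-33,.3),(1.3,-33,.3),(1.34,-33,.3),(1.38,-33,.3)])
```

```text
(array([ -32.47542592, -125.79487842,   88.75897059]), array([ -29.29567336, -125.83925034,   78.22867122]), array([-3.64164274, -0.329614  ,  0.31124697]))
0.8 (np.float64(-34.9), np.float64(76.3)) [-6.   0.2 -0.2] [ 0.004 -0.003 -0.007]
0.88 (np.float64(-33.2), np.float64(74.3)) [ 1.1  2.4 -0. ] [0. 0. 0.]
0.96 (np.float64(-31.3), np.float64(72.5)) [ 1.3  2.3 -0. ] [0. 0. 0.]
1.04 (np.float64(-29.2), np.float64(70.8)) [1.5 2.2 0. ] [0. 0. 0.]
1.12 (np.float64(-27.1), np.float64(69.2)) [ 1.6  2.1 -0. ] [0. 0. 0.]
1.2 (np.float64(-24.8), np.float64(67.9)) [1.8 2.  0. ] [0. 0. 0.]
1.27 (np.float64(-22.7), np.float64(66.9)) [ 1.7  1.6 -0. ] [0. 0. 0.]
1.3 (np.float64(-21.8), np.float64(66.5)) [0.8 0.6 0. ] [0. 0. 0.]
1.34 (np.float64(-20.5), np.float64(66.0)) [ 1.   0.8 -0. ] [0. 0. 0.]
1.38 (np.float64(-19.3), np.float64(65.5)) [1.1 0.8 0. ] [0. 0. 0.]
```

Run:
```python
from h import *;from bench import r
s=r.state()
path(s,[(.95,-28,.3),(1.02,-28.5,.3),(1.09,-29,.3),(1.16,-29.5,.3),(1.23,-30,.3),(1.28,-30,.3),(1.32,-30,.3),(1.36,-30,.3)])
```

```text
0.95 (np.float64(-28.6), np.float64(76.7)) [ 0.1  1.6 -0.2] [ 0.004 -0.003 -0.007]
1.02 (np.float64(-27.4), np.float64(75.0)) [0.6 2.  0. ] [0. 0. 0.]
1.09 (np.float64(-26.0), np.float64(73.3)) [0.8 2.  0. ] [0. 0. 0.]
1.16 (np.float64(-24.5), np.float64(71.7)) [ 1.  2. -0.] [0. 0. 0.]
1.23 (np.float64(-22.9), np.float64(70.3)) [1.1 1.9 0. ] [0. 0. 0.]
1.28 (np.float64(-21.5), np.float64(69.6)) [ 1.1  1.  -0. ] [0. 0. 0.]
1.32 (np.float64(-20.4), np.float64(69.1)) [0.9 0.8 0. ] [0. 0. 0.]
1.36 (np.float64(-19.3), np.float64(68.7)) [ 1.   0.7 -0. ] [0. 0. 0.]
```

>>> {"api": "servo_tool", "payload": {"rows": [{"tx": 0.5,"ty": 1.6,"tz": 0,"rx": 0.004,"ry": 0,"rz": -0.007,"hand": 0},{"tx": 0.8,"ty": 2,"tz": 0,"rx": 0,"ry": 0,"rz": 0,"hand": 0},{"tx": 1,"ty": 2,"tz": 0,"rx": 0,"ry": 0,"rz": 0,"hand": 0},{"tx": 1.2,"ty": 2,"tz": 0,"rx": 0,"ry": 0,"rz": 0,"hand": 0},{"tx": 1.3,"ty": 1.9,"tz": 0,"rx": 0,"ry": 0,"rz": 0,"hand": 0},{"tx": 1.3,"ty": 1,"tz": 0,"rx": 0,"ry": 0,"rz": 0,"hand": 0},{"tx": 1.3,"ty": 0.8,"tz": 0,"rx": 0,"ry": 0,"rz": 0,"hand": 0},{"tx": 1.3,"ty": 0.7,"tz": 0,"rx": 0,"ry": 0,"rz": 0,"hand": 0}]}}

```text
clock: 11.1
ee_pos: [501.2, -126.2, 83.1]
tcp_rot: [[0.946, 0.285, -0.154], [0.149, 0.041, 0.988], [0.288, -0.958, -0.004]]
force: [-11.8, -5.4, 10.3]
opening: 0.3
```

```bash
cat >> h.py <<'E'
def angle(s):
    b=boxpose(s)[1];ph=-np.arcsin(np.clip(-(RB.T@s["tcp_rot"])[2,0],-1,1))
    c=np.array([b[0],b[2]-100])+9.5*np.array([np.cos(ph),np.sin(ph)])
    rr=np.hypot(*c);return np.arctan2(-c[1],-c[0])+np.arcsin(4/rr),ph,c
E
python3 - <<'E'
from h import *;from bench import r
s=r.state();print(boxpose(s),angle(s))
path(s,[(1.36,-30,.3)])
E
```

```text
(array([ -22.57764203, -125.15163777,   83.05428927]), array([ -19.40704481, -125.19300544,   72.52121745]), array([-12.46050595,  -3.48972163,  10.27953572])) (np.float64(1.325744420110851), np.float64(0.2923863675898361), array([-10.31023659, -24.74052031]))
1.36 (np.float64(-19.3), np.float64(68.7)) [-1.1  3.7 -0.8] [ 0.004  0.    -0.008]
```

Force is rising and the estimated tilt is about 1.33, close to the stop. I'll push level a little more to confirm it, then retreat.

>>> {"api": "servo_tool", "payload": {"rows": [{"tx": 1.5,"ty": -0.4,"tz": 0,"rx": 0,"ry": 0,"rz": 0,"hand": 0},{"tx": 1.5,"ty": -0.4,"tz": 0,"rx": 0,"ry": 0,"rz": 0,"hand": 0},{"tx": 1.5,"ty": -0.4,"tz": 0,"rx": 0,"ry": 0,"rz": 0,"hand": 0},{"tx": 2,"ty": -0.4,"tz": 0,"rx": 0,"ry": 0,"rz": 0,"hand": 0},{"tx": 2,"ty": -0.5,"tz": 0,"rx": 0,"ry": 0,"rz": 0,"hand": 0},{"tx": 2,"ty": -0.5,"tz": 0,"rx": 0,"ry": 0,"rz": 0,"hand": 0},{"tx": 2,"ty": -0.5,"tz": 0,"rx": 0,"ry": 0,"rz": 0,"hand": 0},{"tx": 2,"ty": -0.5,"tz": 0,"rx": 0,"ry": 0,"rz": 0,"hand": 0}]}}

```text
clock: 12.1
ee_pos: [501.3, -125.9, 84.3]
tcp_rot: [[0.952, 0.264, -0.157], [0.152, 0.039, 0.988], [0.267, -0.964, -0.003]]
force: [-7.2, -5.9, -1.6]
opening: 0.6
```

Run:
```python
from h import *;from bench import r
s=r.state();print(boxpose(s),angle(s))
```

```text
(array([ -22.50946969, -124.81842156,   84.30818145]), array([ -19.57481876, -124.84641272,   73.70690604]), array([-8.0385236 , -4.65846008, -1.60121591])) (np.float64(1.3123159578365642), np.float64(0.27005097565349057), array([-10.41912442, -23.7586786 ]))
```

Forward motion has stalled at the stop. Backing off and out along the tool axis.

>>> {"api": "servo_tool", "payload": {"rows": [{"tx": -4,"ty": 0,"tz": 0,"rx": 0,"ry": 0,"rz": 0,"hand": 0},{"tx": -4,"ty": -4,"tz": 0,"rx": 0,"ry": 0,"rz": 0,"hand": 0},{"tx": 0,"ty": -15,"tz": 0,"rx": 0,"ry": 0,"rz": 0,"hand": 0},{"tx": 0,"ty": -20,"tz": 0,"rx": 0,"ry": 0,"rz": 0,"hand": 0},{"tx": 0,"ty": -25,"tz": 0,"rx": 0,"ry": 0,"rz": 0,"hand": 0},{"tx": 0,"ty": -30,"tz": 0,"rx": 0,"ry": 0,"rz": 0,"hand": 0},{"tx": 0,"ty": -30,"tz": 0,"rx": 0,"ry": 0,"rz": 0,"hand": 0},{"tx": 0,"ty": 0,"tz": 0,"rx": 0,"ry": 0,"rz": 0,"hand": 0}]}}

```text
clock: 13.1
ee_pos: [461.4, -133.5, 210.3]
tcp_rot: [[0.95, 0.27, -0.155], [0.152, 0.032, 0.988], [0.272, -0.962, -0.01]]
force: [0.5, 0.3, 0.8]
opening: 0.5
```

Run:
```python
from h import *;from bench import r,camera
import cv2
s=r.state();print(boxpose(s))
c=camera("scene");i=c["pixels"][:,:,::-1].copy()
def pts(th): # top face corners of cover0, in order near/far
    L=[]
    for sx,y in((-55,-162.5),(55,-162.5),(55,-89.5),(-55,-89.5)):
        L.append([sx*np.cos(th)-4*np.sin(th),y,100+sx*np.sin(th)+4*np.cos(th)])
    return O+np.array(L)@RB.T
for th in(1.1,1.3):print(th,((proj(c,pts(th))-[130,110])*4).round())
cv2.imwrite("pics/end.png",cv2.resize(i[110:250,130:330],None,fx=4,fy=4,interpolation=2))
cv2.imwrite("pics/top1.png",camera("top")["pixels"][:,:,::-1])
```

```text
(array([ -63.0672963 , -126.10838086,  210.31982861]), array([ -60.07469811, -126.21942327,  199.73531041]), array([0.54622098, 0.22757418, 0.76489319]))
1.1 [[250. 544.]
 [302. 457.]
 [387. 369.]
 [330. 460.]]
1.3 [[265. 557.]
 [284. 444.]
 [370. 357.]
 [345. 472.]]
```

View pics/end.png

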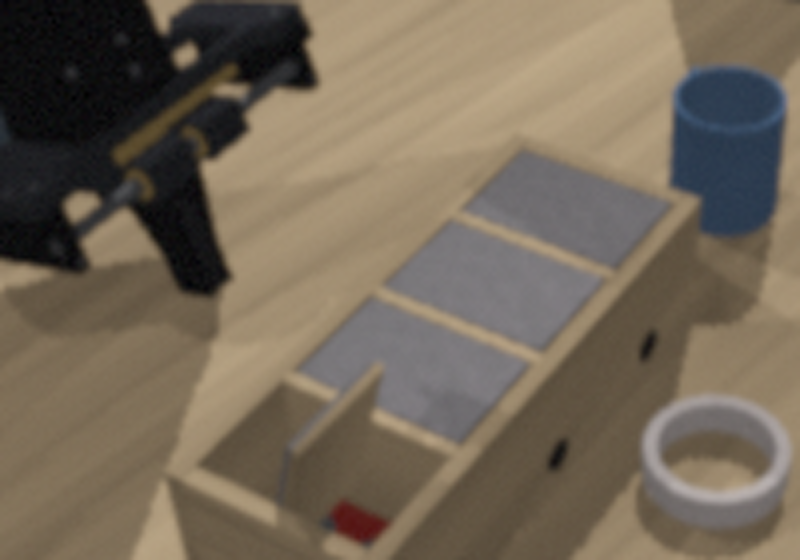

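View pics/top1.png

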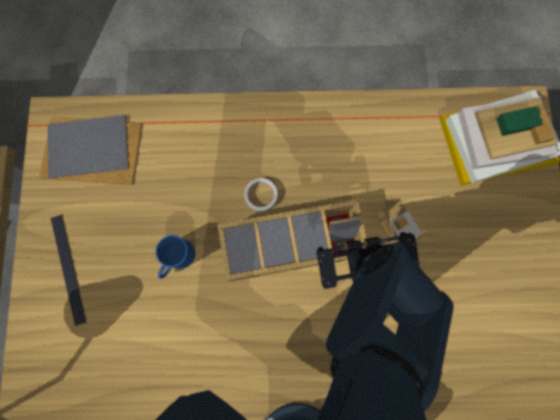

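Crop: cover0 stands upright, its upper edge running from about (289,450) to (378,368), and the red socket strip shows at (358,522). The other three covers are level, and the mug, tape and house are unmoved. I'll check the tilt with a closer overlay.

Run:
```python
from h import *;from bench import camera
import cv2
c=camera("scene");i=cv2.resize(c["pixels"][175:255,165:265,::-1],None,fx=8,fy=8,interpolation=2)
i2=i.copy()
def Pt(u,y,w,th):return O+RB@np.array([u*np.cos(th)-w*np.sin(th),y,100+u*np.sin(th)+w*np.cos(th)])
pr=lambda P:((proj(c,np.array(P))+.5-[165,175])*8).astype(int)
for th,col in((1.15,(0,0,255)),(1.3,(0,255,0))):
    for w in(4,-4):cv2.polylines(i2,[pr([Pt(55,-162.5,w,th),Pt(55,-89.5,w,th)])],False,col,1)
cv2.polylines(i2,[pr([O+RB@np.array([x,y,104.]) for x,y in((-69,-176),(69,-176),(69,176),(-69,176))])],True,(255,0,0),1)
cv2.imwrite("pics/ov.png",i2)
```

```text
(no output)
```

View pics/ov.png

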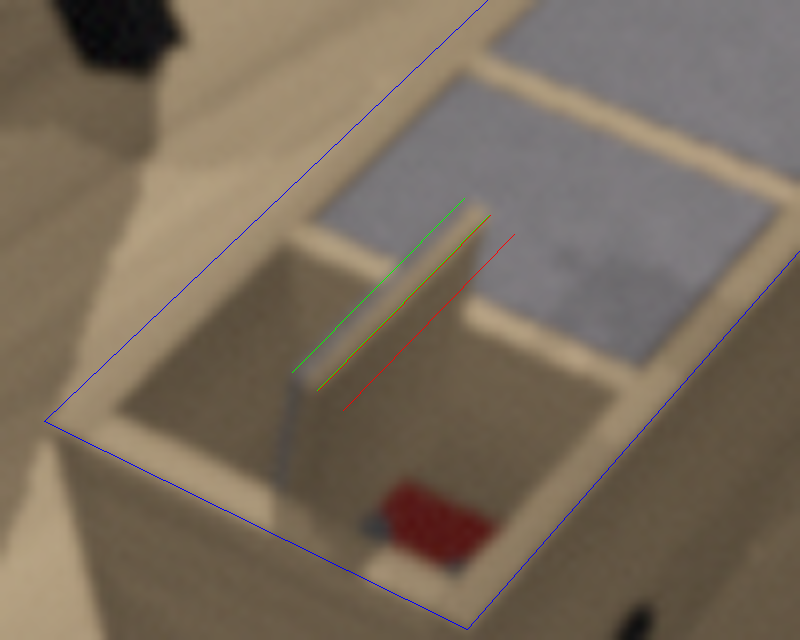

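The raised edge lies on the 1.3 rad overlay, well clear of the 1.15 one. Handing in.

```bash
python3 -c "
from bench import r
print(r.job_done(), r.state()['clock'])"
```

```text
the job is handed in; nothing more can be done
the job is handed in; nothing more can be done
```

Cover0 was the one that rocks; it now stands fully open, the other three are closed, and the job is handed in at about 13 s of the 51 s allowed.

- **Finding it:** I pressed the near ends in the order cover3, cover2, cover1, cover0 with closed fingers. Covers 3, 2 and 1 held at about 103.8 mm against 20–21 N. Cover0 sank to 94 mm at 2.5 N.
- **Opening it:** I pushed cover0's near end down and forward with the hand leaned back until it stalled at its stop, at an estimated 1.31 rad. Then I drew the hand clear; the tool force read near zero.
- **Last checks:** In the final picture the raised edge lies on the predicted 1.3 rad line, to within the small offset of the overlay itself. The other covers are level, and the mug, tape and house look unmoved in the pictures.
- **Failed or disagreed:** The first move call was refused because some of the turn numbers were missing, and it moved nothing. Partway through the push the fingertip was about 6 mm ahead of the planned path, with no ill effect.

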